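Release the goods van from a strap clamp of unknown thread

ROBOT

A 6-joint arm with a two-finger parallel gripper is mounted at the origin on a cart in front of the work surface, level with it; the furniture and walls round the work are solid. World frame = base frame: x ahead of the robot, y to its left, z up, the work surface at z = 0. Lengths are in mm, angles in degrees, forces in N, time in s.
With the tool pointing down it reaches from about 300 to 850 mm from the base axis. Payload 4.2 kg.
Tool frame: the origin (TCP) lies at the very end of the fingers, on their centre line; the grasp point (between the pads) lies 19 mm behind it (env.grasp_offset is the distance from the TCP to the grasp point, in mm); z points along the fingers, y is the line along which they close (so a half turn about z gives the same grasp; the last joint's range is limited). The gripper opens to 91 mm and grips with 3 to 60 N. Pads are 32 mm wide; open, the fingers measure 118 mm over their backs; the gripper's body (76 mm by 178 mm) begins 60 mm behind the grasp point.
Start: joints at [69.328, 18.312, 89.639, -0, 72.044, -1.146], TCP at [192.192, 541.948, 191.476] pointing down, gripper open.
Joint ranges: [-177.97, 177.97], [-48.28, 115.42], [12.27, 149.76], [-77.06, 257.06], [2.81, 150.46], [-146.56, 146.56]. Speed limits (degrees/s): [147.25, 147.25, 180, 180, 180, 180].

INTERFACE

Orientations are given as [roll, pitch, yaw] about the fixed x, y, z axes, in that order (R = Rz(yaw) Ry(pitch) Rx(roll)).
In Python, from workcell import env, eyes gives the robot as it stands.
- The arm moves only by the tool send_rows, never from a script. Its arguments are lists of equal length, an entry for each row: "grip": the opening, from -1 (shut) to 1 (fully open), so that 0 is half open; "xyz": the shift along the world's x, y, z in m, a list of three; "yaw": the turn about the world's z in degrees. A call has 1 to 8 rows; each row is the pose to reach, as a shift and turn from the pose commanded when the call began; what a row does not reach only later rows make up. A row lasts 1/12 s, in which the tool goes at most 41.7 mm and 7.16 degrees, less where a joint would pass 70% of its speed; a pose out of reach is approached as far as the arm can. A call with a gripper value outside its range is refused whole. The fingers move at their own pace and stop on an object; "grip_force" is the grip in N (left out, the last holds). Time passes only in rows, so rows that repeat a pose let the fingers close. It gives the time, the measured TCP pose, the force, the opening and the grip force at its end, in the units of the state.
- env.state(): the state, without advancing time (a new reading comes with each control period).
- eyes.grab_frame(name): name is "scene" or "top"; returns a dict with "frame" (480x640x3 uint8, red, green, blue), "fx", "fy", "cx", "cy" (pixels), "pose" (4x4, takes a point from camera to world coordinates). Camera axes: x right, y down, z forward; pixel columns grow to the right and rows downward; lengths in mm; the calibration is good to about 2 mm. A picture is of the moment at which its call begins. There is no depth.
- env.job_done(): hands the job in; it is judged then, once.
The state is a dict: "time_s": time; "qpos": joint angles; "qvel": joint speeds; "effort": joint torques, N m; "ee_pos": TCP position; "ee_rot": TCP orientation; "force": force on the tool from outside, world axes, zero at the start; "torque": the same for the moment, N m; "gripper_width": finger opening in mm; "gripper_force": force on a finger pad.
Only numpy, scipy, OpenCV 4.12 (cv2) and the standard library are available. Lean on these libraries where they do the work, as an engineer would, in place of code of your own. Each camera call takes 0.05 s, during which the arm holds its last target. There are 200 camera calls.

TASK

The brown model goods van is held in the sloping service cradle by a steel strap. Unscrew the strap clamp by its black cross handle, a quarter turn, until the strap stands square off the van; nobody remembers whether the thread is left- or right-handed, so try it gently, and if it binds do not force it but turn it the other way. Then lift the van out and set it down, without dropping it, upright on its wheels in the groove of the wooden stand, not overhanging either end; leave the strap open and the black pot, the tin and the green reel where they are.

Things in the scene. Friction and masses are not known exactly. Their poses are not given: they have to be found in the camera images.
- cradle: Fixed cradle, plywood and grey board, 96 x 248 mm. Origin on the worktop under the seat's middle; z up, x away from the robot, y left along the cradle. Its face slopes 30 degrees, looking up and towards the robot: the square to the face is (-0.5, 0, 0.866) in this frame. The van lies along y at the +y end; beyond its -y end stands the strap clamp with its handle.
- seat (a point): Middle of the cradle's sloping face, 50 mm above the worktop, under the van (axes as the cradle's). The van's wheels stand on the face; two posts 20 mm high at y = +-43 mm (12 mm wide, 74 mm free between them for a finger) keep it from sliding down; end stops 24 mm high stand just off its ends.
- handle_grip (a point): Centre of the clamp's black cross handle: bar 104 long, 14 wide, 18 high on a 14 mm spindle under its middle. The point's z is the turning axis, square away from the sloping face; y runs along bar and strap, x across; it turns with them. It lies 130 mm from the seat's middle towards the cradle's -y, 82 mm above the face; the steel strap (27 mm lower, its top) turns with it.
- strap_end (a point): Middle of the lower edge of the steel strap's end, 88 mm from the turning axis along handle_grip's y, 48 mm above the face (3 mm over the van's roof); the strap is 18 mm wide, 7 mm thick and at first reaches 8 mm over the end of the van. Axes as handle_grip's.
- handle (a joint): Turn of handle and strap, rad, about handle_grip's z (positive anticlockwise seen from above it). Starts within 0.1 of 0, strap along the cradle over the van. One way only, drawn afresh each time and not visible, it turns freely to 1.57 (friction 0.1 N m) and stays where left; the other way it binds 0.15 to 0.2 from zero against a stiff spring, 6 to 8 N m per rad.
- bind (a joint): How far the thread has been strained by turning the wrong way, m (either sign, 0 at rest, springs back). 0.005 is about 1.2 N m on the handle or 0.2 rad beyond the point where it binds; more than that is forcing it.
- van_mid (a point): Centre of the brown goods van, half-way up; 110 mm long (x; the body 100), 34 wide (y), 45 high (z, up from wheels to roof), 130 g. Flat body sides from 13 to 44 mm above the wheels' underside; below, an underframe 18 mm wide. At first it leans 30 degrees with the cradle's face (z square to it); grasp across the 34 mm, near mid-length.
- stand: Fixed wooden stand, 170 (x) x 56 mm (y), board 8 mm thick with two strips 8 mm wide, 9.5 mm high along it that leave a groove 27 mm wide along the middle for the van's underframe. Origin: centre of its underside, z up. Groove floor 8 mm above the worktop, strip tops 17.5 mm. The van rests on the groove's floor, its body clear of the strips.
- spool_green: Bystander: loose green reel of solder, 70 x 62 x 36 mm, origin at its underside.
- wool_tin: Bystander: loose round tin, 62 mm across, 38 mm high, origin at its underside.
- black_pot: Bystander: loose black screw pot, 52 mm across, 56 mm high, origin at its underside.
- van: The same brown goods van as point van_mid; its origin is under its middle, at the wheels' underside; axes as there.

How it is judged:
By the outcome, as a careful person would: the job done as asked, in the order asked, and still so for the second after the job is handed in, with the robot touching nothing.
It also fails if it takes over 61 s, if anything falls off the work surface, if the arm or the gripper's body presses on something with over 40 N, if the wrist force passes 120 N, or if a joint passes its speed limit or range.

## Working session

There is one attempt and no reset: what is moved stays moved. The work goes in short steps, Python scripts to look and compute and a tool call to move; the robot and the scene stay as the last step left them, time stands still between calls to the robot, and variables do not carry over. Pictures are saved under pics/ and viewed, at most 10 in all, crops included, and the job is handed in when it is done.

Besides the shell and the picture viewer there is one more tool, called after "Call:" as name(argument=value, ...), one argument or row to a line, values as JSON. send_rows: Moves the arm, as the interface text tells. Its arguments: {"type":"object","properties":{"grip":{"type":"array"},"xyz":{"type":"array"},"yaw":{"type":"array"},"grip_force":{"type":"number"}},"required":["grip","xyz","yaw"]}

```bash
mkdir -p pics; ls
python3 - <<'E'
from workcell import env, eyes
import cv2
for n in("scene","top"):
    f=eyes.grab_frame(n); cv2.imwrite(f"pics/{n}0.png",f["frame"][:,:,::-1]); print(n,f["fx"],f["fy"],f["cx"],f["cy"],f["pose"].round(3).tolist() if hasattr(f["pose"],'round') else f["pose"])
print(env.state(), env.grasp_offset)
E
```

```text
pics
scene 608.6899727068449 608.6899727068449 313.3183867293344 238.69111803577582 [[0.527, -0.539, 0.658, -223.405], [-0.85, -0.351, 0.393, -427.946], [0.019, -0.766, -0.643, 810.739], [0.0, 0.0, 0.0, 1.0]]
top 598.6570395157169 598.6570395157169 315.9902222388778 229.73004806089432 [[-0.002, -0.993, 0.115, 375.884], [-1.0, 0.0, -0.013, -0.069], [0.013, -0.115, -0.993, 1222.462], [0.0, 0.0, 0.0, 1.0]]
{'time_s': 0.1, 'qpos': array([ 6.93260340e+01,  1.83464262e+01,  8.96966536e+01, -4.58152131e-04,
        7.20445922e+01, -1.14620703e+00]), 'qvel': array([-0.04545766, -0.1837441 , -0.04584875, -0.03724551, -0.02830388,
       -0.02340512]), 'effort': array([ 3.58045627e-04, -4.13334632e+01, -2.32510900e+01,  7.27578322e-02,
        4.22143936e-02, -5.31575756e-05]), 'ee_pos': array([192.04060841, 541.48554338, 190.73866172]), 'ee_rot': array([-1.79912337e+02, -1.31823166e-03,  1.60472382e+02]), 'force': array([-0.09733118,  0.0838368 ,  0.40925613]), 'torque': array([ 0.04694094, -0.03534581, -0.04032899]), 'gripper_force': 0.0, 'gripper_width': 91.58987249452996} 18.8
```

View pics/scene0.png

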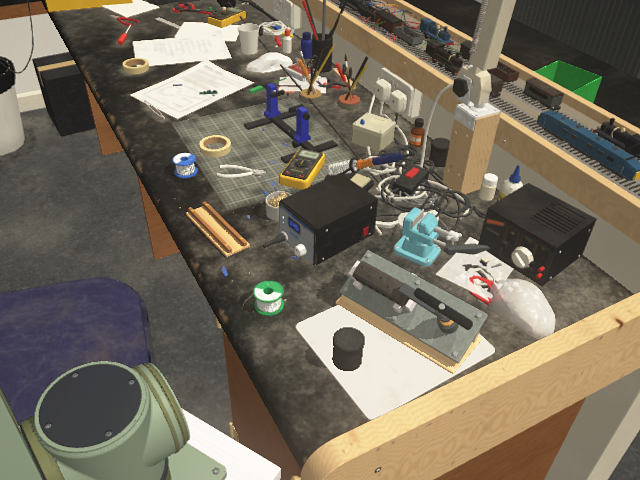

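View pics/top0.png

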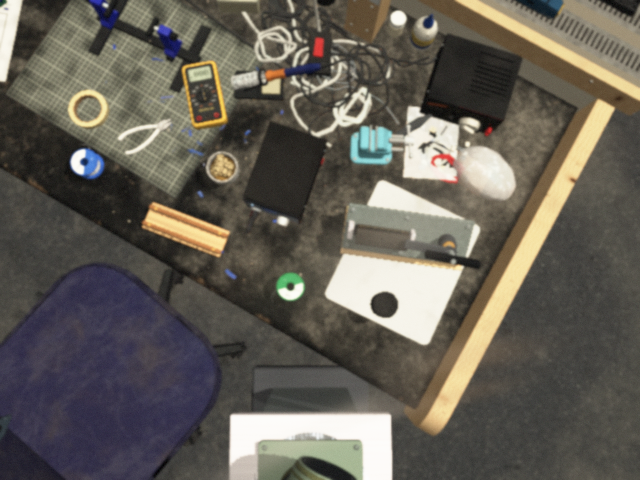

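The scene view shows the cradle around (415,305), with the black handle at (445,300), the pot at (348,348), the green reel at (268,297) and the stand at (217,229). In the top view the cradle is at (410,237), the stand at (185,230) and the handle at (455,260). I'll look closer.

Run:
```python
import cv2
t=cv2.imread("pics/top0.png"); s=cv2.imread("pics/scene0.png")
cv2.imwrite("pics/c_top.png",cv2.resize(t[190:290,330:490],None,fx=5,fy=5,interpolation=cv2.INTER_CUBIC))
cv2.imwrite("pics/c_scene.png",cv2.resize(s[240:375,325:500],None,fx=4.4,fy=4.4,interpolation=cv2.INTER_CUBIC))
a=cv2.resize(t[195:265,130:240],None,fx=5,fy=5,interpolation=cv2.INTER_CUBIC);b=cv2.resize(s[190:265,180:260],None,fx=4.67,fy=4.67)[:350,:]
import numpy as np
b=b[:350,:250] if False else b
cv2.imwrite("pics/c_stand.png",np.hstack([cv2.resize(a,(440,280)),cv2.resize(b,(300,280))]))
```

```text
(no output)
```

View pics/c_top.png

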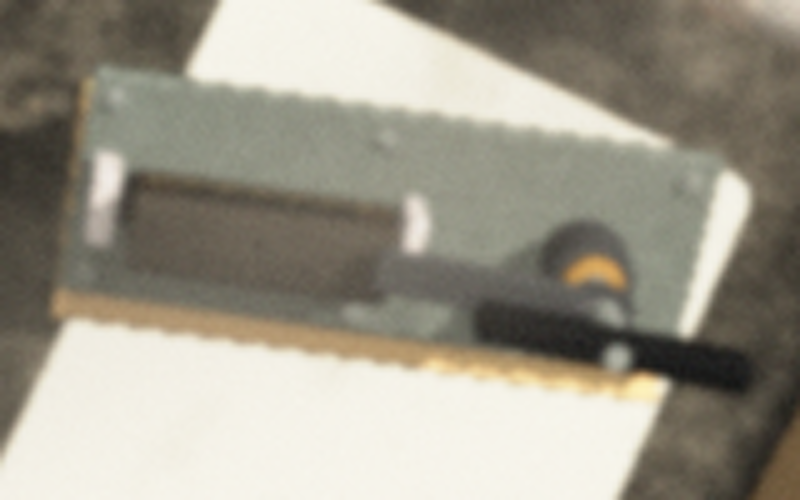

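View pics/c_scene.png

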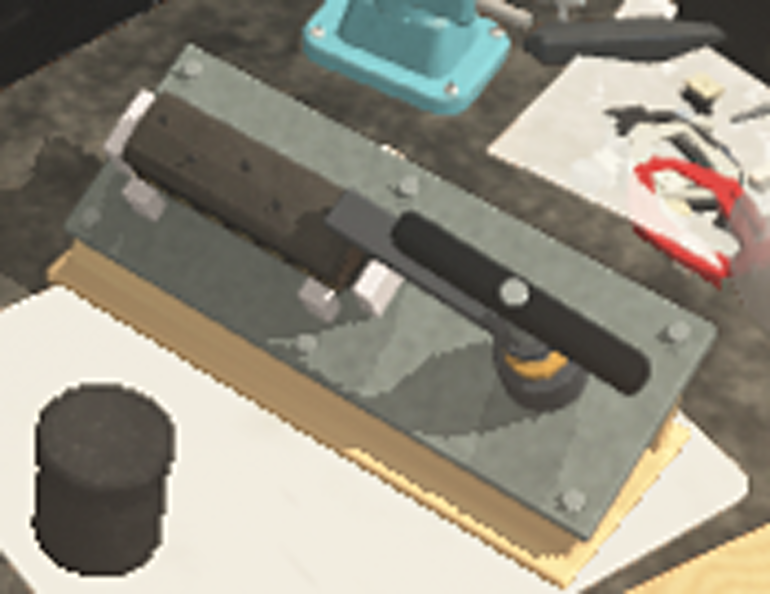

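The crops show the cradle's face corners, the handle knob (top crop 616,354; scene crop 514,291) and the strap over the van's -y end. The van lies between two white end stops. I'll triangulate these points.

```bash
cat > h.py <<'E'
import numpy as np, cv2
from workcell import env, eyes
def cams(): return {n:eyes.grab_frame(n) for n in("scene","top")}
def ray(f,p):
    d=f["pose"][:3,:3]@np.array([(p[0]-f["cx"])/f["fx"],(p[1]-f["cy"])/f["fy"],1]); return f["pose"][:3,3],d/np.linalg.norm(d)
def tri(fs,ps):
    A=np.zeros((3,3));b=np.zeros(3);R=[ray(f,p) for f,p in zip(fs,ps)]
    for o,d in R: P=np.eye(3)-np.outer(d,d);A+=P;b+=P@o
    x=np.linalg.solve(A,b); return x,max(np.linalg.norm(np.cross(x-o,d)) for o,d in R)
def plane(f,p,z): o,d=ray(f,p); return o+d*(z-o[2])/d[2]
def proj(f,X):
    c=np.linalg.inv(f["pose"])@np.append(X,1); return f["fx"]*c[0]/c[2]+f["cx"],f["fy"]*c[1]/c[2]+f["cy"]
E
python3 - <<'E'
from h import *
c=cams();np.set_printoptions(precision=1,suppress=True)
S=lambda p:((p[0]+.5)/4.4-.5+325,(p[1]+.5)/4.4-.5+240)
T=lambda p:((p[0]+.5)/5-.5+330,(p[1]+.5)/5-.5+190)
for n,s,t in [("hi+y",(192,45),(95,68)),("hi-y",(715,327),(722,160)),("lo+y",(68,232),(62,292)),("knob",(514,291),(616,354)),("bar+",(396,225),(478,322)),("bar-",(648,382),(748,368)),("screwhi+",(190,68),(115,98)),("screwhi-",(678,332),(688,182)),("screwmid",(406,187),(386,138)),("strapcorner",(330,218),(375,285))]:
    print(n,*tri([c["scene"],c["top"]],[S(s),T(t)]))
s,t=c["scene"],c["top"]
# stand + bystanders: colour blobs
for n,f,roi in(("scene",s,(180,260,190,265)),("top",t,(130,240,195,265))):
    im=f["frame"][roi[2]:roi[3],roi[0]:roi[1]];h=cv2.cvtColor(im,cv2.COLOR_RGB2HSV)
    m=((h[...,0]>8)&(h[...,0]<26)&(h[...,1]>80)&(h[...,2]>90)).astype(np.uint8)
    m=cv2.morphologyEx(m,cv2.MORPH_CLOSE,np.ones((5,5)))
    k=max(cv2.findContours(m,0,1)[0],key=cv2.contourArea);r=cv2.minAreaRect(k)
    b=cv2.boxPoints(r)+[roi[0],roi[2]];print(n,r,[plane(f,p,14) for p in b], "mid",plane(f,b.mean(0),14))
E
```

```text
hi+y [561.  -78.3  72. ] 0.21465096900758557
hi-y [ 524.3 -320.8   73.5] 1.0457734212619394
lo+y [477.8 -67.9  25.3] 0.24827948322397
knob [ 445.2 -263.5  130. ] 1.262512428487707
bar+ [ 457.1 -213.7  125.8] 1.590529341575264
bar- [ 441.1 -316.   118. ] 0.4632302423672707
screwhi+ [548.7 -85.1  71.7] 1.2818375930624601
screwhi- [ 516.4 -308.8   70.8] 0.22519409815783623
screwmid [ 533.1 -190.5   70.9] 1.2394142031719857
strapcorner [ 473.8 -181.4   98. ] 0.5059556859117265
scene ((36.5, 39.0), (70.00357055664062, 24.748737335205078), 45.0) [array([512.7, 337.3,  14. ]), array([582. , 347.1,  14. ]), array([505.8, 155.7,  14. ]), array([445.3, 153.1,  14. ])] mid [509.1 243.8  14. ]
top ((55.24376678466797, 34.1684455871582), (86.60496520996094, 30.362314224243164), 20.973491668701172) [array([519.9, 342.1,  14. ]), array([578.1, 321.9,  14. ]), array([514.4, 156.5,  14. ]), array([456.9, 177.6,  14. ])] mid [517.2 249.4  14. ]
```

View pics/c_stand.png

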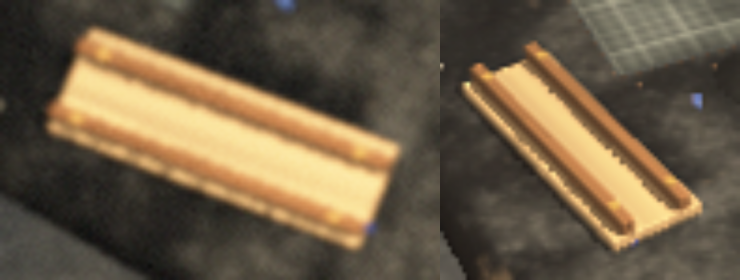

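The stand crop shows the board with two strips, its long axis running from upper left to lower right in the top view. The corners are clear, so I'll triangulate them.

Run:
```python
from h import *
c=cams();np.set_printoptions(precision=1,suppress=True)
S=lambda p:((p[0]+.5)/3.75-.5+180,(p[1]+.5)/3.733-.5+190)
T=lambda p:((p[0]+.5)/4-.5+130,(p[1]+.5)/4-.5+195)
for n,s,t,z in [("-y lo",(178,250),(360,245),4),("+y lo",(25,85),(48,130),6),("-y hi",(262,207),(400,155),8)]:
    print(n,*tri([c["scene"],c["top"]],[S(s),T(t)]),plane(c["scene"],S(s),z),plane(c["top"],T(t),z))
# strip top end midpoints: scene crop, top crop
for n,s,t in [("lo+y",(38,70),(58,112)),("lo-y",(188,228),(358,225)),("hi+y",(92,48),(95,38)),("hi-y",(244,200),(390,155))]:
    print(n,plane(c["scene"],S(s),17.5),plane(c["top"],T(t),17.5))
yaw=np.radians(-8.3);ux=np.array([np.cos(yaw),np.sin(yaw),0]);uy=np.array([-ux[1],ux[0],0]);N=-.5*ux+[0,0,.866]
seat=np.array([509.7,-141.6,50])
for nm,p in(("vanroof+y",seat+45*N+50*uy),("vanroof-y",seat+45*N-50*uy),("strapend",seat+55*N-42*uy),("post",seat+20*N+43*uy)): print(nm,p,proj(c["scene"],p),proj(c["top"],p))
```

```text
-y lo [463.5 181.    2.2] 0.43461388918285754 [461.7 180.    4. ] [463.6 180.4   4. ]
+y lo [522.5 338.4   8.8] 0.7877578657846156 [525.5 340.4   6. ] [522.3 339.8   6. ]
-y hi [509.1 159.9   9.4] 0.17788801624123057 [510.6 160.8   8. ] [509.2 160.2   8. ]
lo+y [529.6 332.6  17.5] [530.1 331.9  17.5]
lo-y [466.9 176.3  17.5] [472.7 179.6  17.5]
hi+y [562.9 320.5  17.5] [568.  314.3  17.5]
hi-y [501.3 165.3  17.5] [508.2 164.   17.5]
vanroof+y [494.7 -88.9  89. ] (np.float64(356.7993301042629), np.float64(265.5187425592816)) (np.float64(354.9392450276705), np.float64(236.25840367572428))
vanroof-y [ 480.2 -187.8   89. ] (np.float64(404.46020035701844), np.float64(292.1376647120122)) (np.float64(406.91410475070444), np.float64(243.76524474931745))
strapend [ 476.4 -179.2   97.6] (np.float64(399.3840555123831), np.float64(287.8168019381556)) (np.float64(403.14011570187836), np.float64(245.34735398818995))
post [506.  -97.6  67.3] (np.float64(363.35390407000443), np.float64(272.6514040589538)) (np.float64(358.5112692960907), np.float64(231.60471352829634))
```

Measured: cradle yaw about -8.3°, seat (510,-142,50), handle (450,-264,121) and stand centre about (517,250) with its axis at 69.5°. All agree with the given sizes. I'll approach the handle's -y arm, straddling the bar with the fingers so that I can test either direction.

Call:
send_rows(
  grip=[0.2,0.2,0.2,0.2,0.2,0.2,0.2,0.2],
  xyz=[
    [0.084,-0.28,0.04],
    [0.084,-0.28,0.04],
    [0.084,-0.28,0.04],
    [0.084,-0.28,0.04],
    [0.084,-0.28,0.04],
    [0.084,-0.28,0.04],
    [0.084,-0.28,0.04],
    [0.084,-0.28,0.04],
  ],
  yaw=[-7,-14,-21,-28,-35,-40,-40,-40],
)

```text
time_s: 0.97
ee_pos: [277.2, 256.8, 232.5]
ee_rot: [179.9, 0.2, 120.2]
force: [-0.8, -0.3, 0.3]
gripper_width: 54.9
gripper_force: 0.0
```

Call:
send_rows(
  grip=[0.1,0.1,0.1,0.1,0.1,0.1,0.1,0.1],
  xyz=[
    [0.084,-0.28,0],
    [0.084,-0.28,0],
    [0.084,-0.28,0],
    [0.084,-0.28,0],
    [0.084,-0.28,0],
    [0.084,-0.28,0],
    [0.084,-0.28,0],
    [0.084,-0.28,0],
  ],
  yaw=[-7,-14,-21,-28,-35,-39,-39,-39],
)

```text
time_s: 1.63
ee_pos: [362.1, -24.2, 231.6]
ee_rot: [179.9, 0.2, 80.9]
force: [0.4, 0.2, 0.4]
gripper_width: 50.4
gripper_force: 0.0
```

Call:
send_rows(
  grip=[0.1,0.1,0.1,0.1,0.1,0.1,0.1,0.1],
  xyz=[
    [0.085,-0.28,0],
    [0.085,-0.28,0],
    [0.085,-0.28,0],
    [0.085,-0.28,0],
    [0.085,-0.28,0],
    [0.085,-0.28,0],
    [0.085,-0.28,0],
    [0.085,-0.28,0],
  ],
  yaw=[0,0,0,0,0,0,0,0],
)

```text
time_s: 2.3
ee_pos: [447.8, -303.7, 230.2]
ee_rot: [179.9, 0.2, 81.3]
force: [0.1, 0.4, 0.2]
gripper_width: 50.1
gripper_force: 0.0
```

Call:
send_rows(
  grip=[0.1,0.1,0.1,0.1,0.1,-0.1,-0.3,-0.3],
  xyz=[
    [0,0.003,-0.03],
    [0,0.003,-0.06],
    [0,0.003,-0.09],
    [0,0.003,-0.105],
    [0,0.003,-0.121],
    [0,0.003,-0.121],
    [0,0.003,-0.121],
    [0,0.003,-0.121],
  ],
  yaw=[0.5,0.5,0.5,0.5,0.5,0.5,0.5,0.5],
)

```text
time_s: 2.97
ee_pos: [446.2, -294.8, 111.4]
ee_rot: [179.9, 0.0, 82.0]
force: [0.5, -0.2, 0.3]
gripper_width: 33.4
gripper_force: 0.0
```

Run:
```python
from h import *
c=cams()
s=c["scene"]["frame"][225:375,325:525,::-1];t=c["top"]["frame"][190:310,400:500,::-1]
cv2.imwrite("pics/v1.png",np.hstack([cv2.resize(s,(400,300),interpolation=3),cv2.resize(t,(250,300),interpolation=3)]))
yaw=np.radians(-8.3);ux=np.array([np.cos(yaw),np.sin(yaw),0]);uy=np.array([-ux[1],ux[0],0]);H=np.array([450,-264.5,121]);r=34
P0=H-r*uy
for th in(-90,-60,-30,-20,-15,15,20,30,45,60,75,90):
    a=np.radians(th);P=H+r*(.866*np.sin(a)*ux-np.cos(a)*uy+[0,0,.5*np.sin(a)]);print(th,(P-P0).round(1),np.degrees(np.arctan2(.866*np.sin(a),np.cos(a))).round(1))
print(env.state()["ee_pos"],env.state()["force"])
```

```text
-90 [-24.2  37.9 -17. ] -90.0
-60 [-22.8  20.5 -14.7] -56.3
-30 [-13.9   6.6  -8.5] -26.6
-20 [-9.7  3.5 -5.8] -17.5
-15 [-7.4  2.2 -4.4] -13.1
15 [7.7 0.  4.4] 13.1
20 [10.3  0.6  5.8] 17.5
30 [15.2  2.4  8.5] 26.6
45 [22.   6.8 12. ] 40.9
60 [27.7 13.1 14.7] 56.3
75 [31.8 20.8 16.4] 72.8
90 [34.  29.4 17. ] 90.0
[ 446.21048116 -295.25214004  111.82625353] [0.0596199  0.03739568 0.79335409]
```

View pics/v1.png

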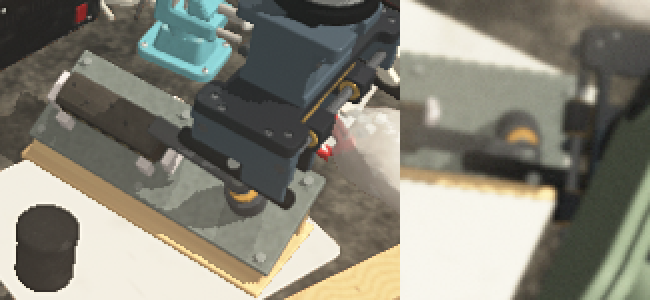

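The picture shows the fingers straddling the bar's -y arm. I'll narrow the gap and test gently in the positive direction, watching the force.

Call:
send_rows(
  grip=[-0.42,-0.42,-0.42,-0.42,-0.42,-0.42,-0.42,-0.42],
  grip_force=5,
  xyz=[
    [0,0,0],
    [0.001,0,0],
    [0.002,0,0.001],
    [0.003,0,0.002],
    [0.004,0,0.002],
    [0.005,0,0.003],
    [0.006,0,0.003],
    [0.006,0,0.003],
  ],
  yaw=[0,2,4,5,7,9,10,10],
)

```text
time_s: 3.73
ee_pos: [451.6, -295.2, 113.9]
ee_rot: [179.9, 0.0, 92.0]
force: [-0.6, 0.3, 0.7]
gripper_width: 26.3
gripper_force: 0.0
```

Call:
send_rows(
  grip=[-0.42,-0.42,-0.42,-0.42,-0.42],
  xyz=[
    [0.001,0,0],
    [0.002,0,0.001],
    [0.003,0.0,0.002],
    [0.004,0.001,0.002],
    [0.004,0.001,0.002],
  ],
  yaw=[2,4,6,7,7],
)

```text
time_s: 4.15
ee_pos: [455.4, -294.0, 115.6]
ee_rot: [180.0, 0.0, 99.0]
force: [0.2, 0.4, 0.5]
gripper_width: 26.4
gripper_force: 0.0
```

Call:
send_rows(
  grip=[-0.42,-0.42,-0.42,-0.42,-0.42],
  xyz=[
    [0.001,0,0],
    [0.002,0.001,0.001],
    [0.003,0.001,0.001],
    [0.004,0.001,0.002],
    [0.004,0.001,0.002],
  ],
  yaw=[2,4,6,7,7],
)

```text
time_s: 4.57
ee_pos: [459.4, -293.1, 117.6]
ee_rot: [180.0, 0.0, 105.9]
force: [0.1, 0.1, 1.0]
gripper_width: 26.8
gripper_force: 0.0
```

Run:
```python
from h import *
c=cams()
s=c["scene"]["frame"][225:375,325:525,::-1];t=c["top"]["frame"][190:310,400:500,::-1]
cv2.imwrite("pics/v2.png",np.hstack([cv2.resize(s,(480,360),interpolation=3),cv2.resize(t,(300,360),interpolation=3)]))
print(env.state()["force"],env.state()["torque"])
```

```text
[ 0.35125384  1.14586127 -0.19159258] [-0.12273022 -0.00389786 -0.03405901]
```

View pics/v2.png

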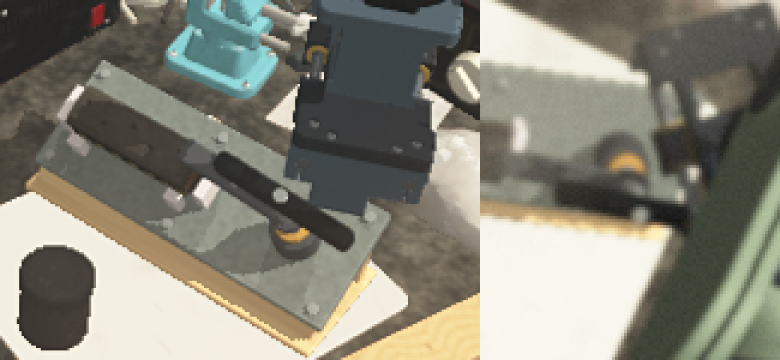

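Run:
```python
from h import *
c=cams()
e=env.state()["ee_pos"];f=c["scene"]
for n,P in(("tcp",e),("tcp+60",e+[0,0,60]),("bar",np.array([450,-264.5,121])),("bar-end",np.array([442.5,-316,121]))):
    p=proj(f,P);print(n,P.round(1),np.round(p,1),"in v2:",(p[0]-325)*2.4,(p[1]-225)*2.4, "top",np.round(proj(c["top"],P),1))
y=np.radians(env.state()["ee_rot"][2]);v=np.array([np.sin(y),-np.cos(y),0])
for s in(-1,1):
    P=e+s*v*20+[0,0,0];p=proj(f,P);print(P,(p[0]-325)*2.4,(p[1]-225)*2.4)
```

```text
tcp [ 459.1 -293.   117.5] [462.2 313.3] in v2: 329.2557682628597 211.93593875860782 top [466.2 253.6]
tcp+60 [ 459.1 -293.   177.5] [469.3 285.7] in v2: 346.2533389516663 145.65625014172377 top [475.2 251.1]
bar [ 450.  -264.5  121. ] [443.2 308.1] in v2: 283.57834667726445 199.33854342226817 top [451.5 258.4]
bar-end [ 442.5 -316.   121. ] [472.9 324.5] in v2: 354.9269447819117 238.7980870218531 top [479.4 262.5]
[ 439.87758878 -298.53852656  117.45492277] 326.36551647987596 234.0226124297539
[ 478.34093794 -287.55805427  117.45492277] 332.0570690638352 190.52900908897337
```

The bar doesn't appear to have moved. I need a zoom to see where the fingers are.

Run:
```python
from h import *
c=cams()
s=c["scene"]["frame"][255:345,410:500,::-1];t=c["top"]["frame"][225:285,440:490,::-1]
g=lambda im:cv2.convertScaleAbs(im,alpha=2.0,beta=10)
cv2.imwrite("pics/v3.png",np.hstack([cv2.resize(g(s),(450,450),interpolation=3),cv2.resize(g(t),(350,450),interpolation=3)]))
```

```text
(no output)
```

View pics/v3.png

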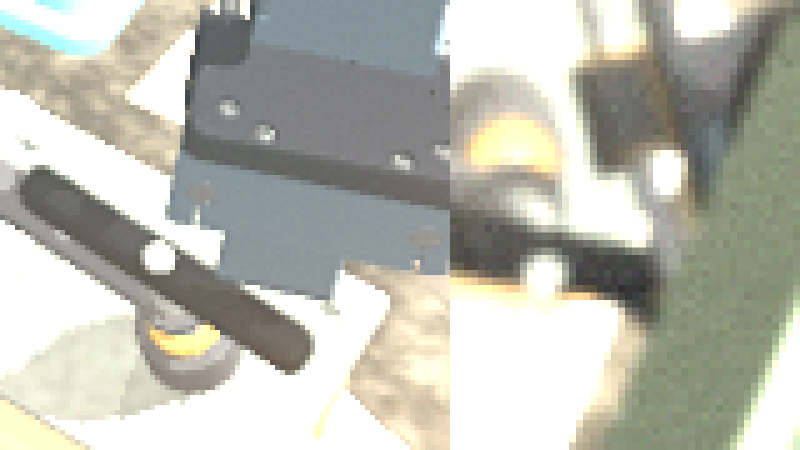

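The zoom shows the finger plate behind or above the bar, ending near (300,297), and the bar hasn't turned. So the bar isn't between the fingers. I'll go up, centre over it with a wide opening, go lower and close gently to feel for it.

Call:
send_rows(
  grip=[0.15,0.15,0.15,0.15,0.15,0.15],
  xyz=[
    [0,0,0.03],
    [-0.007,-0.002,0.03],
    [-0.014,-0.004,0.03],
    [-0.014,-0.004,0.03],
    [-0.014,-0.004,0.03],
    [-0.014,-0.004,0.03],
  ],
  yaw=[0,-7,-14,-21,-24,-24],
)

```text
time_s: 5.37
ee_pos: [445.1, -297.1, 147.6]
ee_rot: [180.0, 0.0, 81.9]
force: [0.4, -0.1, 0.1]
gripper_width: 52.0
gripper_force: 0.0
```

Call:
send_rows(
  grip=[0.15,0.15,0.15,0.15,0.15,0.15,0.15],
  xyz=[
    [0,0,-0.01],
    [0,0,-0.02],
    [0,0,-0.03],
    [0,0,-0.038],
    [0,0,-0.044],
    [0,0,-0.05],
    [0,0,-0.05],
  ],
  yaw=[0,0,0,0,0,0,0],
)

```text
time_s: 5.95
ee_pos: [444.4, -296.5, 95.9]
ee_rot: [-179.9, -0.1, 82.0]
force: [-1.7, 0.4, -0.8]
gripper_width: 52.6
gripper_force: 0.0
```

Call:
send_rows(
  grip=[-0.2,-0.4,-0.6,-0.6,-0.6,-0.6],
  grip_force=3,
  xyz=[
    [0,0,0],
    [0,0,0],
    [0,0,0],
    [0,0,0],
    [0,0,0],
    [0,0,0],
  ],
  yaw=[0,0,0,0,0,0],
)

```text
time_s: 6.45
ee_pos: [443.8, -296.9, 97.7]
ee_rot: [-179.9, 0.0, 82.0]
force: [-3.8, -0.6, 3.7]
gripper_width: 18.6
gripper_force: 3.0
```

Run:
```python
from h import *
c=cams()
s=c["scene"]["frame"][255:345,410:500,::-1];t=c["top"]["frame"][225:285,440:490,::-1]
g=lambda im:cv2.convertScaleAbs(im,alpha=2.0,beta=10)
cv2.imwrite("pics/v4.png",np.hstack([cv2.resize(g(s),(450,450),interpolation=3),cv2.resize(g(t),(350,450),interpolation=3)]))
e=env.state();print(e["ee_pos"],e["force"],e["torque"],e["gripper_width"])
```

```text
[ 444.05232753 -297.04919405   97.75576354] [-5.23761611  0.45720311  4.58573172] [-0.16199904  1.00868336 -0.02022409] 18.894041871160034
```

The grip stopped at 18.6 mm, so the bar is now truly between the pads. I'll open slightly and test the positive direction gently from here.

Call:
send_rows(
  grip=[-0.48,-0.48,-0.48,-0.48,-0.48,-0.48],
  xyz=[
    [0,0,0],
    [0.002,0,0.001],
    [0.004,0,0.002],
    [0.005,0,0.002],
    [0.006,0,0.003],
    [0.006,0,0.003],
  ],
  yaw=[0,2,4,6,7,7],
)

```text
time_s: 7.05
ee_pos: [451.3, -297.0, 100.3]
ee_rot: [180.0, -0.0, 89.0]
force: [-2.8, -1.3, 1.5]
gripper_width: 23.4
gripper_force: 1.4
```

Call:
send_rows(
  grip=[-0.48,-0.48,-0.48,-0.48],
  xyz=[
    [0.001,0,0],
    [0.002,0,0.001],
    [0.002,0,0.001],
    [0.002,0,0.001],
  ],
  yaw=[2,3,3,3],
)

```text
time_s: 7.38
ee_pos: [453.3, -296.8, 101.4]
ee_rot: [180.0, -0.0, 91.9]
force: [-2.6, 1.4, -0.1]
gripper_width: 23.3
gripper_force: 1.3
```

Call:
send_rows(
  grip=[-0.48,-0.48,-0.48,-0.48],
  xyz=[
    [0.001,0,0],
    [0.002,0.0,0.001],
    [0.003,0.001,0.002],
    [0.003,0.001,0.002],
  ],
  yaw=[2,4,6,6],
)

```text
time_s: 7.72
ee_pos: [456.7, -296.2, 103.5]
ee_rot: [179.9, 0.0, 98.0]
force: [-1.9, -0.2, -0.1]
gripper_width: 24.0
gripper_force: 0.9
```

Call:
send_rows(
  grip=[-0.48,-0.48,-0.48,-0.48],
  xyz=[
    [0.001,0,0],
    [0.002,0.0,0.001],
    [0.003,0.001,0.002],
    [0.003,0.001,0.002],
  ],
  yaw=[2,4,6,6],
)

```text
time_s: 8.05
ee_pos: [459.7, -295.1, 105.5]
ee_rot: [179.9, 0.0, 103.9]
force: [-1.7, -0.0, -0.3]
gripper_width: 23.7
gripper_force: 0.7
```

```bash
cat >> h.py <<'E'
yaw=np.radians(-8.3);ux=np.array([np.cos(yaw),np.sin(yaw),0]);uy=np.array([-ux[1],ux[0],0]);H=np.array([450,-264.5,121]);N=np.array([*(-.5*ux[:2]),.866]);xs=np.array([*(.866*ux[:2]),.5])
def angle(f,im):
    # darkness profile along circle of +y half of bar / on bar top surface
    best=[]
    g=cv2.GaussianBlur(im,(3,3),0).astype(float).max(2)
    for th in range(-100,105,5):
        a=np.radians(th);v=np.cos(a)*uy-np.sin(a)*xs
        best.append((np.mean([g[int(round(p[1])),int(round(p[0]))] for r in range(16,48,4) for p in [proj(f,H+9*N+r*v)]]).round(0),th))
    return sorted(best)[:4]
E
python3 - <<'E'
from h import *
c=cams()
for n in c: print(n,"start",angle(c[n],cv2.imread(f"pics/{n}0.png")),"now",angle(c[n],c[n]["frame"]))
E
```

```text
scene start [(np.float64(51.0), 5), (np.float64(53.0), 0), (np.float64(53.0), 10), (np.float64(54.0), -5)] now [(np.float64(50.0), 35), (np.float64(51.0), 25), (np.float64(51.0), 30), (np.float64(52.0), 40)]
top start [(np.float64(45.0), -5), (np.float64(46.0), 0), (np.float64(48.0), -10), (np.float64(50.0), -15)] now [(np.float64(40.0), 20), (np.float64(40.0), 25), (np.float64(42.0), 15), (np.float64(44.0), 10)]
```

Both views show the bar has turned by about 25–30°, and the force is at friction level. So positive is the free way, and I'll continue along the arc.

Call:
send_rows(
  grip=[-0.48,-0.48,-0.48,-0.48,-0.48,-0.48,-0.48,-0.48],
  xyz=[
    [0.002,0.001,0.001],
    [0.004,0.002,0.002],
    [0.007,0.004,0.003],
    [0.009,0.006,0.004],
    [0.011,0.008,0.005],
    [0.0125,0.0107,0.006],
    [0.014,0.013,0.007],
    [0.0155,0.016,0.0075],
  ],
  yaw=[7,13,19,24,29,34,40,46],
)

```text
time_s: 8.82
ee_pos: [475.0, -280.2, 113.6]
ee_rot: [-179.9, 0.1, 150.2]
force: [-2.6, -1.6, 2.4]
gripper_width: 23.2
gripper_force: 1.6
```

Call:
send_rows(
  grip=[-0.48,-0.48,-0.48,-0.48,-0.48,-0.48],
  xyz=[
    [0.001,0.003,0.0005],
    [0.002,0.006,0.001],
    [0.003,0.009,0.001],
    [0.003,0.012,0.001],
    [0.003,0.014,0.001],
    [0.003,0.014,0.001],
  ],
  yaw=[6,11,16,20,22,22],
)

```text
time_s: 9.32
ee_pos: [479.5, -266.0, 114.9]
ee_rot: [-179.9, 0.3, 171.9]
force: [1.0, -1.9, 0.4]
gripper_width: 24.0
gripper_force: 0.8
```

Run:
```python
from h import *
c=cams()
for n in c: print(n,angle(c[n],c[n]["frame"]))
```

```text
scene [(np.float64(44.0), -90), (np.float64(45.0), -95), (np.float64(52.0), -100), (np.float64(52.0), 80)]
top [(np.float64(55.0), -65), (np.float64(57.0), -60), (np.float64(58.0), -70), (np.float64(63.0), -75)]
```

Call:
send_rows(
  grip=[-0.48,-0.48,-0.48,-0.48,-0.48],
  xyz=[
    [0,0.001,0],
    [0,0.002,0],
    [0,0.003,0],
    [0,0.004,0],
    [0,0.004,0],
  ],
  yaw=[0,2,4,5,5],
)

```text
time_s: 9.83
ee_pos: [478.0, -262.5, 114.2]
ee_rot: [-179.8, 0.1, 177.0]
force: [-0.1, -6.0, 0.6]
gripper_width: 23.7
gripper_force: 3.0
```

Call:
send_rows(
  grip=[-0.48,-0.48,-0.48,-0.48],
  xyz=[
    [0,0.001,0],
    [0,0.002,0],
    [0,0.003,0],
    [0,0.003,0],
  ],
  yaw=[1,2,3,3],
)

```text
time_s: 10.17
ee_pos: [477.4, -259.5, 114.2]
ee_rot: [-179.8, -0.0, 180.0]
force: [-2.1, -6.2, 0.9]
gripper_width: 31.6
gripper_force: 3.1
```

Run:
```python
from h import *
c=cams()
for n in c: print(n,[a for a in angle(c[n],c[n]["frame"]) if a[1]>0])
```

```text
scene []
top []
```

The bar has met its end stop (the finger yields at 3 N). I'll open, lift off and check the angle.

Call:
send_rows(
  grip=[0.2,0.2,0.2,0.2,0.2,0.2,0.2,0.2],
  xyz=[
    [0,-0.003,0],
    [0,-0.003,0],
    [0,-0.003,0.001],
    [0,-0.003,0.03],
    [0,-0.003,0.06],
    [0,-0.003,0.09],
    [0,-0.003,0.12],
    [0,-0.003,0.12],
  ],
  yaw=[0,0,0,0,0,0,0,0],
)

```text
time_s: 10.93
ee_pos: [480.5, -262.1, 240.2]
ee_rot: [-179.7, 0.6, 180.0]
force: [1.0, -0.7, -0.5]
gripper_width: 54.9
gripper_force: 0.0
```

Call:
send_rows(
  grip=[0.4,0.4,0.4,0.4,0.4,0.4,0.4,0.4],
  xyz=[
    [-0.03,0.04,0],
    [-0.06,0.08,0],
    [-0.1,0.12,0],
    [-0.13,0.15,0],
    [-0.17,0.18,0],
    [-0.17,0.21,0],
    [-0.17,0.23,0],
    [-0.17,0.23,0],
  ],
  yaw=[-7,-14,-21,-28,-35,-42,-49,-56],
)

```text
time_s: 11.6
ee_pos: [305.0, -28.2, 233.6]
ee_rot: [179.9, -0.1, 125.9]
force: [-1.1, -0.8, 1.0]
gripper_width: 64.0
gripper_force: 0.0
```

Run:
```python
from h import *
c=cams()
for n in c: print(n,[a for a in angle(c[n],c[n]["frame"])])
s=c["scene"]["frame"][240:375,325:500,::-1];t=c["top"]["frame"][190:290,330:490,::-1]
cv2.imwrite("pics/v5.png",np.vstack([cv2.resize(s,(389,300),interpolation=3),cv2.resize(t,(389,243),interpolation=3)]))
```

```text
scene [(np.float64(55.0), -85), (np.float64(56.0), -90), (np.float64(58.0), -100), (np.float64(58.0), -95)]
top [(np.float64(24.0), 85), (np.float64(26.0), 90), (np.float64(28.0), 80), (np.float64(41.0), -85)]
```

View pics/v5.png

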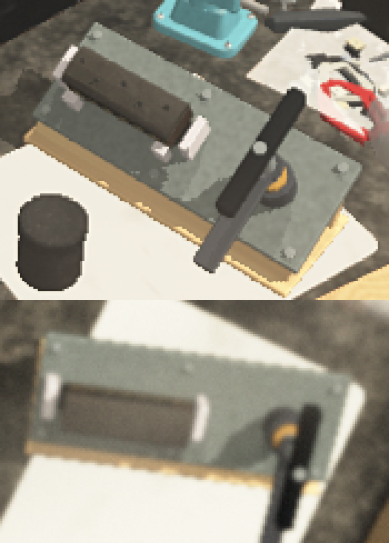

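The strap now stands square down the slope with the van clear (v5: bar from (290,95) to (225,210), van around (125,95)). Next I'll move over the van.

Call:
send_rows(
  grip=[0.3,0.3,0.3,0.3,0.3,0.3,0.3,0.3],
  xyz=[
    [0.03,-0.02,0],
    [0.06,-0.04,-0.01],
    [0.09,-0.06,-0.03],
    [0.12,-0.08,-0.05],
    [0.15,-0.1,-0.07],
    [0.185,-0.11,-0.085],
    [0.185,-0.11,-0.085],
    [0.185,-0.11,-0.085],
  ],
  yaw=[-7,-14,-21,-28,-35,-42,-44,-44],
)

```text
time_s: 12.37
ee_pos: [493.3, -142.5, 146.1]
ee_rot: [-179.7, -0.0, 82.2]
force: [-0.1, 0.3, -0.5]
gripper_width: 59.0
gripper_force: 0.0
```

Call:
send_rows(
  grip=[0.3,0.3],
  xyz=[
    [0,0,0],
    [0,0,0],
  ],
  yaw=[0,0],
)

```text
time_s: 12.53
ee_pos: [492.1, -141.4, 149.2]
ee_rot: [-180.0, 0.0, 82.3]
force: [-0.5, 0.6, -0.5]
gripper_width: 59.5
gripper_force: 0.0
```

Call:
send_rows(
  grip=[0.3,0.3,0.3,0.3,0.3,0.3,0.3,0.3],
  xyz=[
    [0.0035,0.002,-0.015],
    [0.0035,0.002,-0.03],
    [0.0035,0.002,-0.045],
    [0.0035,0.002,-0.06],
    [0.0035,0.002,-0.068],
    [0.0035,0.002,-0.073],
    [0.0035,0.002,-0.077],
    [0.0035,0.002,-0.077],
  ],
  yaw=[0,0,0,0,0,0,0,0],
)

```text
time_s: 13.2
ee_pos: [496.0, -139.0, 72.1]
ee_rot: [180.0, 0.0, 82.2]
force: [0.2, 0.6, 0.6]
gripper_width: 59.4
gripper_force: 0.0
```

Call:
send_rows(
  grip=[0.3,0.3,0.3,0.3,0.3],
  xyz=[
    [0,0,-0.001],
    [0,0,-0.002],
    [0,0,-0.003],
    [0,0,-0.004],
    [0,0,-0.004],
  ],
  yaw=[0,0,0,0,0],
)

```text
time_s: 13.62
ee_pos: [496.2, -139.1, 68.0]
ee_rot: [180.0, -0.0, 82.2]
force: [0.6, 0.1, 0.9]
gripper_width: 59.5
gripper_force: 0.0
```

Call:
send_rows(
  grip=[0.3,0.3,0.3,0.3],
  xyz=[
    [0,0,-0.001],
    [0,0,-0.002],
    [0,0,-0.003],
    [0,0,-0.003],
  ],
  yaw=[0,0,0,0],
)

```text
time_s: 13.95
ee_pos: [496.0, -139.0, 64.7]
ee_rot: [-180.0, -0.0, 82.2]
force: [-0.7, 0.5, 0.3]
gripper_width: 59.0
gripper_force: 0.0
```

Call:
send_rows(
  grip=[0.3,0.3,0.3,0.3],
  xyz=[
    [0,0,-0.001],
    [0,0,-0.002],
    [0,0,-0.003],
    [0,0,-0.003],
  ],
  yaw=[0,0,0,0],
)

```text
time_s: 14.28
ee_pos: [496.0, -139.0, 61.7]
ee_rot: [-180.0, -0.0, 82.2]
force: [-0.3, -0.7, 0.4]
gripper_width: 59.3
gripper_force: 0.0
```

Call:
send_rows(
  grip=[0.3,0.3,0.3,0.3],
  xyz=[
    [0,0,-0.001],
    [0,0,-0.002],
    [0,0,-0.003],
    [0,0,-0.003],
  ],
  yaw=[0,0,0,0],
)

```text
time_s: 14.62
ee_pos: [496.1, -139.0, 58.7]
ee_rot: [-180.0, -0.0, 82.2]
force: [-0.4, 0.6, 0.4]
gripper_width: 59.0
gripper_force: 0.0
```

Call:
send_rows(
  grip=[0.3,0.3,0.3,0.3],
  xyz=[
    [0,0,-0.001],
    [0,0,-0.002],
    [0,0,-0.003],
    [0,0,-0.003],
  ],
  yaw=[0,0,0,0],
)

```text
time_s: 14.95
ee_pos: [496.0, -139.0, 55.8]
ee_rot: [-180.0, -0.0, 82.2]
force: [0.1, 0.2, -0.3]
gripper_width: 59.3
gripper_force: 0.0
```

Call:
send_rows(
  grip=[0.3,0.3,0.3,0.3,0.3],
  xyz=[
    [0,0,-0.001],
    [0,0,-0.002],
    [0,0,-0.003],
    [0,0,-0.004],
    [0,0,-0.004],
  ],
  yaw=[0,0,0,0,0],
)

```text
time_s: 15.37
ee_pos: [496.0, -139.0, 51.7]
ee_rot: [-180.0, -0.0, 82.2]
force: [-0.5, 1.0, 0.4]
gripper_width: 59.4
gripper_force: 0.0
```

Call:
send_rows(
  grip=[0.3,0.3,0.3,0.3],
  xyz=[
    [0,0,-0.001],
    [0,0,-0.002],
    [0,0,-0.003],
    [0,0,-0.003],
  ],
  yaw=[0,0,0,0],
)

```text
time_s: 15.7
ee_pos: [496.0, -139.0, 48.7]
ee_rot: [-180.0, -0.0, 82.2]
force: [-0.3, -0.0, 0.3]
gripper_width: 59.1
gripper_force: 0.0
```

Call:
send_rows(
  grip=[0.3,0.3,0.3],
  xyz=[
    [0,0,-0.001],
    [0,0,-0.002],
    [0,0,-0.002],
  ],
  yaw=[0,0,0],
)

```text
time_s: 15.95
ee_pos: [496.1, -139.0, 46.8]
ee_rot: [-180.0, -0.0, 82.2]
force: [-0.3, -0.6, -0.2]
gripper_width: 59.3
gripper_force: 0.0
```

Call:
send_rows(
  grip=[0.3,0.3,0.3],
  xyz=[
    [0,0,-0.001],
    [0,0,-0.002],
    [0,0,-0.002],
  ],
  yaw=[0,0,0],
)

```text
time_s: 16.2
ee_pos: [496.1, -139.0, 44.8]
ee_rot: [-180.0, -0.0, 82.2]
force: [0.3, -0.1, -0.3]
gripper_width: 59.3
gripper_force: 0.0
```

Call:
send_rows(
  grip=[0.3,0.3,0.3],
  xyz=[
    [0,0,-0.001],
    [0,0,-0.002],
    [0,0,-0.002],
  ],
  yaw=[0,0,0],
)

```text
time_s: 16.45
ee_pos: [496.0, -139.0, 42.8]
ee_rot: [-180.0, -0.0, 82.2]
force: [-0.4, -0.1, -0.9]
gripper_width: 59.0
gripper_force: 0.0
```

Call:
send_rows(
  grip=[0.3,0.3,0.3],
  xyz=[
    [0,0,-0.001],
    [0,0,-0.002],
    [0,0,-0.002],
  ],
  yaw=[0,0,0],
)

```text
time_s: 16.7
ee_pos: [496.0, -139.0, 40.8]
ee_rot: [-180.0, -0.0, 82.2]
force: [0.8, -0.2, -0.6]
gripper_width: 58.9
gripper_force: 0.0
```

Call:
send_rows(
  grip=[0.1,0.0,-0.1,-0.2,-0.2,-0.2],
  grip_force=3,
  xyz=[
    [0,0,0],
    [0,0,0],
    [0,0,0],
    [0,0,0],
    [0,0,0],
    [0,0,0],
  ],
  yaw=[0,0,0,0,0,0],
)

```text
time_s: 17.2
ee_pos: [495.8, -139.0, 41.0]
ee_rot: [-180.0, -0.0, 82.2]
force: [-2.0, 0.3, 0.4]
gripper_width: 44.7
gripper_force: 3.0
```

Run:
```python
from h import *
c=cams()
s=c["scene"]["frame"][215:345,320:493,::-1];t=c["top"]["frame"][190:290,330:463,::-1]
g=lambda im:cv2.convertScaleAbs(im,alpha=1.6,beta=10)
cv2.imwrite("pics/v6.png",np.hstack([cv2.resize(g(s),(480,360),interpolation=3),cv2.resize(g(t),(320,240),interpolation=3).repeat(1,0) if 0 else cv2.resize(g(t),(320,360),interpolation=3)]))
e=env.state();print(e["ee_pos"],e["force"],e["torque"],e["gripper_width"])
print([np.round(proj(c["scene"],np.array(p)),1) for p in ([496,-139,41],[496,-139,61],[496,-139,81])])
```

```text
[ 495.79681259 -138.97398082   40.95968467] [-1.82525438 -0.60457602  1.78074729] [-0.04005253  0.46548521 -0.10967311] 44.38925781851767
[array([380.2, 295.4]), array([381.2, 287.4]), array([382.2, 279.1])]
```

The width of 44.7 mm matches the predicted diagonal contact across the leaning van (44.9 mm), so the grasp height is right. I'll squeeze harder to see whether it straightens.

Call:
send_rows(
  grip=[-0.35,-0.35,-0.35,-0.35],
  grip_force=12,
  xyz=[
    [0,0,0],
    [0,0,0],
    [0,0,0.001],
    [0,0,0.001],
  ],
  yaw=[0,0,0,0],
)

```text
time_s: 17.63
ee_pos: [496.9, -139.2, 42.0]
ee_rot: [179.9, 0.0, 82.1]
force: [-0.3, 0.2, -1.3]
gripper_width: 43.6
gripper_force: 12.0
```

Call:
send_rows(
  grip=[-0.6,-0.6,-0.6,-0.6],
  grip_force=12,
  xyz=[
    [0,0,0.001],
    [0,0,0.002],
    [0,0,0.003],
    [0,0,0.003],
  ],
  yaw=[0,0,0,0],
)

```text
time_s: 17.97
ee_pos: [496.5, -139.1, 45.1]
ee_rot: [180.0, 0.0, 82.2]
force: [-0.7, 0.3, -1.3]
gripper_width: 43.4
gripper_force: 12.0
```

It's held diagonally and lifting (weight 1.3 N felt). I'll lift it clear and squeeze a bit more.

Call:
send_rows(
  grip=[-0.6,-0.6,-0.6,-0.6,-0.6,-0.6,-0.6,-0.6],
  grip_force=15,
  xyz=[
    [0,0,0.007],
    [0,0,0.015],
    [0,0,0.025],
    [0,0,0.035],
    [0,0,0.05],
    [0,0,0.065],
    [0,0,0.08],
    [0,0,0.08],
  ],
  yaw=[0,0,0,0,0,0,0,0],
)

```text
time_s: 18.63
ee_pos: [498.6, -139.8, 128.9]
ee_rot: [179.6, 0.1, 82.2]
force: [0.4, 0.5, -2.1]
gripper_width: 43.5
gripper_force: 15.0
```

Call:
send_rows(
  grip=[-0.6,-0.6,-0.6,-0.6,-0.6],
  grip_force=30,
  xyz=[
    [0,0,0.02],
    [0,0,0.04],
    [0,0,0.04],
    [0,0,0.04],
    [0,0,0.04],
  ],
  yaw=[0,0,0,0,0],
)

```text
time_s: 19.05
ee_pos: [495.4, -138.8, 163.9]
ee_rot: [-179.9, -0.0, 82.2]
force: [0.1, 0.6, -2.8]
gripper_width: 43.1
gripper_force: 30.0
```

The van is held firmly, still leaning about 27°. I'll carry it over the stand with its near lower body edge above the near strip, aligning the yaw to 69.4°.

Call:
send_rows(
  grip=[-0.6,-0.6,-0.6,-0.6,-0.6,-0.6,-0.6,-0.6],
  grip_force=20,
  xyz=[
    [0,0.01,0.015],
    [0,0.03,0.035],
    [0,0.06,0.05],
    [0,0.095,0.05],
    [0,0.13,0.05],
    [0,0.165,0.05],
    [0,0.19,0.05],
    [0,0.2,0.05],
  ],
  yaw=[0,-2,-4,-6,-8,-10,-12,-12.8],
)

```text
time_s: 19.72
ee_pos: [495.0, 64.1, 213.2]
ee_rot: [-179.8, -0.0, 69.4]
force: [0.8, -0.3, -2.0]
gripper_width: 43.4
gripper_force: 20.0
```

Call:
send_rows(
  grip=[-0.6,-0.6,-0.6,-0.6,-0.6,-0.6,-0.6,-0.6],
  xyz=[
    [0.003,0.03,0],
    [0.006,0.06,0],
    [0.009,0.095,0],
    [0.01,0.13,0],
    [0.01,0.16,0],
    [0.01,0.18,0],
    [0.01,0.192,0],
    [0.01,0.192,0],
  ],
  yaw=[0,0,0,0,0,0,0,0],
)

```text
time_s: 20.38
ee_pos: [505.5, 254.7, 213.2]
ee_rot: [-179.9, 0.1, 69.5]
force: [0.6, -0.4, -0.9]
gripper_width: 43.2
gripper_force: 20.0
```

Run:
```python
from h import *
c=cams()
e=env.state();print(e["ee_pos"],e["ee_rot"],e["force"],e["gripper_width"])
s=c["scene"]["frame"][90:265,165:330,::-1]
g=lambda im:cv2.convertScaleAbs(im,alpha=1.5,beta=10)
cv2.imwrite("pics/v7.png",cv2.resize(g(s),(560,594),interpolation=3))
```

```text
[505.74178615 252.05826213 213.87948365] [-1.79943902e+02  1.43089315e-01  6.93748194e+01] [ 0.09221652 -1.06374266 -1.92775734] 43.64438207102412
```

Call:
send_rows(
  grip=[-0.6,-0.6,-0.6,-0.6,-0.6,-0.6,-0.6,-0.6],
  grip_force=12,
  xyz=[
    [0,0.001,-0.03],
    [0,0.001,-0.06],
    [0,0.001,-0.09],
    [0,0.001,-0.12],
    [0,0.001,-0.15],
    [0,0.001,-0.17],
    [0,0.001,-0.188],
    [0,0.001,-0.192],
  ],
  yaw=[0,0,0,0,0,0,0,0],
)

```text
time_s: 21.15
ee_pos: [504.0, 251.0, 19.9]
ee_rot: [-179.8, 0.3, 69.3]
force: [-0.6, 0.2, -1.8]
gripper_width: 43.9
gripper_force: 12.0
```

Call:
send_rows(
  grip=[-0.6,-0.6,-0.6,-0.6,-0.6],
  xyz=[
    [0,0,0],
    [0,0,-0.002],
    [0,0,-0.004],
    [0,0,-0.006],
    [0,0,-0.006],
  ],
  yaw=[0,0,0,0,0],
)

```text
time_s: 21.57
ee_pos: [506.5, 254.0, 17.5]
ee_rot: [179.9, -0.0, 69.4]
force: [-0.3, -0.8, -1.1]
gripper_width: 43.7
gripper_force: 12.0
```

Call:
send_rows(
  grip=[-0.6,-0.6,-0.6,-0.6,-0.6,-0.6],
  xyz=[
    [0,0,-0.002],
    [0,0,-0.004],
    [0,0,-0.006],
    [0,0,-0.007],
    [0,0,-0.008],
    [0,0,-0.008],
  ],
  yaw=[0,0,0,0,0,0],
)

```text
time_s: 22.07
ee_pos: [506.0, 253.9, 8.7]
ee_rot: [-180.0, 0.0, 69.4]
force: [-0.5, -0.3, -1.8]
gripper_width: 44.0
gripper_force: 12.0
```

Call:
send_rows(
  grip=[-0.6,-0.6,-0.6,-0.6],
  xyz=[
    [0,0,-0.001],
    [0,0,-0.002],
    [0,0,-0.002],
    [0,0,-0.002],
  ],
  yaw=[0,0,0,0],
)

```text
time_s: 22.4
ee_pos: [506.2, 253.9, 6.9]
ee_rot: [180.0, 0.0, 69.4]
force: [-0.8, 0.7, -1.6]
gripper_width: 43.8
gripper_force: 12.0
```

Call:
send_rows(
  grip=[-0.6,-0.6,-0.6,-0.6],
  xyz=[
    [0,0,-0.001],
    [0,0,-0.002],
    [0,0,-0.002],
    [0,0,-0.002],
  ],
  yaw=[0,0,0,0],
)

```text
time_s: 22.73
ee_pos: [506.6, 254.0, 6.1]
ee_rot: [179.9, -0.0, 69.3]
force: [-2.0, -0.2, 5.5]
gripper_width: 43.5
gripper_force: 12.0
```

Call:
send_rows(
  grip=[-0.6,-0.6,-0.6,-0.6],
  xyz=[
    [0,0,-0.001],
    [0,0,-0.002],
    [0,0,-0.002],
    [0,0,-0.002],
  ],
  yaw=[0,0,0,0],
)

```text
time_s: 23.07
ee_pos: [507.5, 253.8, 4.6]
ee_rot: [179.8, -0.1, 69.4]
force: [-0.0, -3.6, 7.3]
gripper_width: 42.8
gripper_force: 12.0
```

Contact came at z = 6 as predicted, and the width is falling, so the van is starting to right itself. I'll press on gently with a lighter grip.

Call:
send_rows(
  grip=[-0.6,-0.6,-0.6,-0.6,-0.6],
  grip_force=7,
  xyz=[
    [0,0,0],
    [0.001,0,-0.001],
    [0.002,-0.001,-0.002],
    [0.003,-0.001,-0.002],
    [0.003,-0.001,-0.002],
  ],
  yaw=[0,0,0,0,0],
)

```text
time_s: 23.48
ee_pos: [509.7, 253.1, 1.1]
ee_rot: [180.0, -0.0, 69.3]
force: [0.9, -0.9, 4.2]
gripper_width: 42.0
gripper_force: 7.0
```

Call:
send_rows(
  grip=[-0.6,-0.6,-0.6,-0.6,-0.6],
  grip_force=5,
  xyz=[
    [0.001,0,0],
    [0.002,-0.001,0],
    [0.003,-0.001,0],
    [0.004,-0.001,0],
    [0.004,-0.001,0],
  ],
  yaw=[0,0,0,0,0],
)

```text
time_s: 23.9
ee_pos: [512.8, 251.6, 0.5]
ee_rot: [-180.0, 0.1, 69.4]
force: [-2.1, 0.5, 0.7]
gripper_width: 40.2
gripper_force: 5.0
```

Call:
send_rows(
  grip=[-0.6,-0.6,-0.6,-0.6,-0.6],
  grip_force=4,
  xyz=[
    [0.001,0,0],
    [0.002,-0.001,0],
    [0.004,-0.0015,0],
    [0.005,-0.002,0],
    [0.005,-0.002,0],
  ],
  yaw=[0,0,0,0,0],
)

```text
time_s: 24.32
ee_pos: [518.8, 249.8, 1.1]
ee_rot: [180.0, -0.0, 69.3]
force: [-0.0, -0.3, -0.6]
gripper_width: 37.2
gripper_force: 4.0
```

Call:
send_rows(
  grip=[-0.6,-0.6,-0.6,-0.6,-0.6],
  grip_force=4,
  xyz=[
    [0.001,0,0],
    [0.002,-0.001,0],
    [0.003,-0.001,0],
    [0.003,-0.001,0],
    [0.003,-0.001,0],
  ],
  yaw=[0,0,0,0,0],
)

```text
time_s: 24.73
ee_pos: [521.6, 248.9, 1.0]
ee_rot: [180.0, -0.0, 69.4]
force: [1.0, -0.9, -0.1]
gripper_width: 34.3
gripper_force: 4.0
```

The width is now 34.3 mm, so the van is upright between the pads. I'll settle it onto the groove floor.

Call:
send_rows(
  grip=[-0.6,-0.6,-0.6,-0.6,-0.6],
  grip_force=5,
  xyz=[
    [0,0,0],
    [-0.001,0,-0.001],
    [-0.001,0,-0.002],
    [-0.001,0,-0.002],
    [-0.001,0,-0.002],
  ],
  yaw=[0,0,0,0,0],
)

```text
time_s: 25.15
ee_pos: [521.6, 249.3, 0.1]
ee_rot: [179.8, -0.1, 69.4]
force: [2.3, -1.1, 6.0]
gripper_width: 33.9
gripper_force: 5.0
```

Call:
send_rows(
  grip=[-0.6,-0.6,-0.6,-0.6],
  xyz=[
    [0,0,-0.001],
    [0,0,-0.002],
    [0,0,-0.002],
    [0,0,-0.002],
  ],
  yaw=[0,0,0,0],
)

```text
time_s: 25.48
ee_pos: [521.8, 249.5, -1.8]
ee_rot: [179.8, -0.1, 69.4]
force: [2.3, -0.8, 6.0]
gripper_width: 34.3
gripper_force: 5.0
```

The wheels are supported (6 N upward while the pads slide). I'll open slowly and lift off.

Call:
send_rows(
  grip=[-0.24,-0.22,-0.19,-0.15,-0.1,-0.05,0.05,0.15],
  xyz=[
    [0,0,0.001],
    [0,0,0.001],
    [0,0,0.001],
    [0,0,0.001],
    [0,0,0.001],
    [0,0,0.001],
    [0,0,0.001],
    [0,0,0.001],
  ],
  yaw=[0,0,0,0,0,0,0,0],
)

```text
time_s: 26.15
ee_pos: [520.0, 248.9, -2.1]
ee_rot: [-180.0, 0.0, 69.4]
force: [0.6, 0.0, -0.3]
gripper_width: 51.4
gripper_force: 0.0
```

Call:
send_rows(
  grip=[0.2,0.2,0.2,0.2,0.2,0.2,0.2,0.2],
  xyz=[
    [0,0,0],
    [0,0,0.005],
    [0,0,0.015],
    [0,0,0.03],
    [0,0,0.05],
    [0,0,0.08],
    [0,0,0.115],
    [0,0,0.15],
  ],
  yaw=[0,0,0,0,0,0,0,0],
)

```text
time_s: 26.82
ee_pos: [519.8, 248.8, 150.2]
ee_rot: [180.0, 0.0, 69.3]
force: [0.1, 0.6, -0.3]
gripper_width: 54.5
gripper_force: 0.0
```

Call:
send_rows(
  grip=[0.2,0.2,0.2,0.2,0.2,0.2,0.2,0.2],
  xyz=[
    [-0.02,0.02,0.03],
    [-0.05,0.06,0.06],
    [-0.08,0.1,0.06],
    [-0.11,0.14,0.06],
    [-0.15,0.17,0.06],
    [-0.19,0.2,0.06],
    [-0.22,0.22,0.06],
    [-0.22,0.22,0.06],
  ],
  yaw=[0,0,0,0,0,0,0,0],
)

```text
time_s: 27.48
ee_pos: [298.4, 470.0, 209.2]
ee_rot: [180.0, -0.1, 69.3]
force: [1.0, 1.2, 0.3]
gripper_width: 54.7
gripper_force: 0.0
```

Run:
```python
from h import *
c=cams();e=env.state();print(e["ee_pos"],e["force"])
s=c["scene"]["frame"][180:270,175:275,::-1];t=c["top"]["frame"][190:270,130:240,::-1]
g=lambda im:cv2.convertScaleAbs(im,alpha=1.4,beta=10)
a=cv2.resize(g(s),(400,360),interpolation=3);b=cv2.resize(g(t),(400,291),interpolation=3)
w=c["scene"]["frame"][240:375,225:500,::-1];w=cv2.resize(w,(400,196))
o=np.zeros((560,800,3),np.uint8);o[:360,:400]=a;o[:291,400:]=b;o[362:558,:400]=w
cv2.imwrite("pics/v8.png",o)
```

```text
[295.56195575 472.04583901 209.12859978] [ 0.36290988 -0.26290158 -0.16441788]
```

View pics/v8.png

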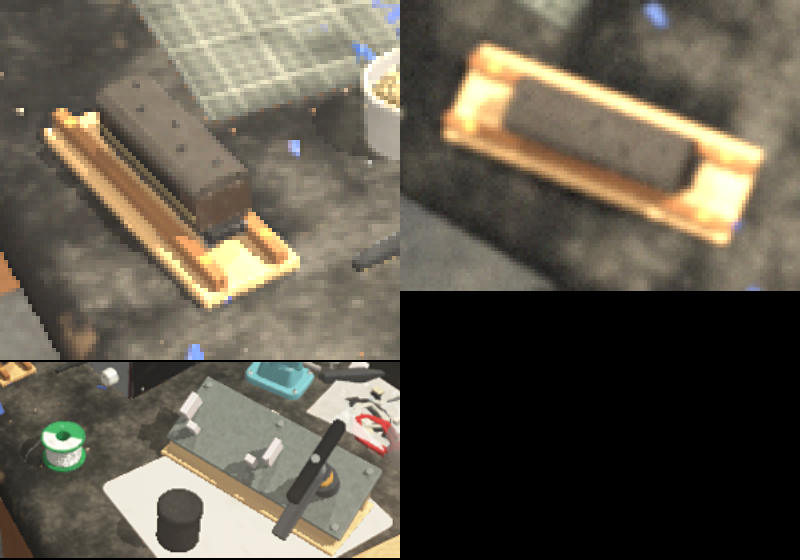

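Run:
```python
from h import *
c=cams();np.set_printoptions(precision=1,suppress=True)
S=lambda p:((p[0]+.5)/4-.5+175,(p[1]+.5)/4-.5+180)
T=lambda p:((p[0]+.5)/3.636-.5+130,(p[1]+.5)/3.638-.5+190)
P=[]
for s,t in [((98,95),(108,120)),((143,75),(118,75)),((198,190),(283,190)),((248,170),(298,150))]:
    x,r=tri([c["scene"],c["top"]],[S(s),T(t)]);P.append(x);print(x,r)
m=np.mean(P,0);d=m-[517.5,249,0];print(m,"across",d@[.934,-.358,0],"along",d@[.358,.934,0])
```

```text
[524.6 295.2  49.2] 2.4059574375074453
[550.5 289.   48.8] 0.44373387809164183
[486.  198.9  54.4] 2.288673528921493
[509.1 188.9  56. ] 0.3411497135511811
[517.5 243.   52.1] across 2.172906733074188 along -5.57179767962817
```

The roof height is 52 mm against 53 expected, level, 2 mm across and 6 mm along from the stand's centre. I'll hand it in.

```bash
python3 -c "
from workcell import env
print(env.job_done())"
```

```text
the job is handed in; nothing more can be done
None
```

The strap clamp turned freely anticlockwise and now stands open, square off the cradle; the van is upright in the stand's groove, clear of both ends, and the job was handed in at about 28 s (no verdict was returned).

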